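# Grease the polisher and fit its green label holder in the shelf rail

## Robot

A 7-joint arm with a two-finger parallel gripper is mounted at the origin on the work surface. World frame = base frame: x ahead of the robot, y to its left, z up, the work surface at z = 0. Lengths are in mm, angles in rad, forces in N, time in s.
With the tool pointing down it reaches from about 425 to 950 mm from the base axis. Payload 16.7 kg.
Tool frame: the origin (TCP) lies at the centre of the arm's flange, where the gripper is bolted on; the fingertips stand 199 mm ahead of it and the grasp point (between the pads) lies 180 mm ahead of it; z points along the fingers, y is the line along which they close (so a half turn about z gives the same grasp; the last joint's range is limited). The gripper opens to 94 mm and grips with 3 to 60 N. Pads are 16 mm wide; open, the fingers measure 119 mm over their backs; the gripper's body (75 mm by 177 mm) begins 78 mm behind the grasp point.
Start: joints at [-0.149, 0.426, 0.074, 1.606, -0.034, 1.111, -0.067], TCP at [674.973, -0.024, 404.667] pointing down, gripper open.
Joint ranges: [-2.85, 2.85], [-0.5, 2.14], [-1.23, 1.37], [0.21, 2.46], [-1.02, 4.16], [0.16, 2.05], [-2.73, 2.73]. Speed limits (rad/s): [1.89, 1.89, 2.39, 2.39, 3.01, 3.01, 3.01].

## Interface

Orientations are given as a unit quaternion [x, y, z, w].
In Python, from plant import sense, camera, finish_job gives the robot as it stands.
- The arm moves only by the shell command python3 -m handwheel 'ROWS'. ROWS is JSON, a list that holds one entry, the list of rows, each a list of 5 numbers: the closure, from -1 (fully open) to 1 (shut), then the shift along the world's x, y, z in units of 0.3 m (1.0 is 0.3 m), then the turn about the world's z in units of 180 degrees (1.0 is 180 degrees). In form: [[[hand, x, y, z, twist], ...]]. A call has 1 to 10 rows; each row is the pose to reach, as a shift and turn from the pose commanded when the call began, turning the shorter way round; what a row does not reach only later rows make up. A row lasts 1/10 s, in which the tool goes at most 50 mm and 8.59 degrees, less where a joint would pass 70% of its speed; a pose out of reach is approached as far as the arm can. A call with a number of a shift or a turn outside -1 to 1 is refused whole. A call with a gripper value outside its range is refused whole. The fingers move at their own pace and stop on an object; the grip force is fixed at half the most. Time passes only in rows, so rows that repeat a pose let the fingers close. It gives the time, the measured TCP pose, the force, the opening and the grip force at its end, in the units of the state.
- sense(): the state, without advancing time (a new reading comes with each control period).
- camera(name): name is "scene" or "side" or "wrist"; returns a dict with "color" (480x640x3 uint8, red, green, blue), "K" (3x3 intrinsics, pixels), "rvec" (rotation vector, rad) and "tvec" (3), from world to camera coordinates, as OpenCV has them. Camera axes: x right, y down, z forward; pixel columns grow to the right and rows downward; lengths in mm; the calibration is good to about 2 mm. The wrist camera is an equidistant fisheye: a pixel r from the principal point sees the ray r / f radians off the axis. A picture is of the moment at which its call begins. There is no depth.
- finish_job(): hands the job in; it is judged then, once.
The state is a dict: "time_s": time; "joint_positions": joint angles; "joint_vel": joint speeds; "joint_efforts": joint torques, N m; "ee_pos": TCP position; "orientation": TCP orientation; "contact_force": force on the tool from outside, world axes, zero at the start; "wrist_torque": the same for the moment, N m; "grip_width": finger opening in mm; "gripper_force": force on a finger pad.
Only numpy, scipy, OpenCV 4.12 (cv2) and the standard library are available. Lean on these libraries where they do the work, as an engineer would, in place of code of your own. Each camera call takes 0.05 s, during which the arm holds its last target. There are 200 camera calls.

## Task

Grease the polisher and mark it as done: pump the red lever of the grease pump at least three full strokes, each one all the way down to its stop and then all the way back up. Then take the green label holder out of the wooden rack and push its tongue down behind the lip of the rail on the blue shelf's front edge, in the bay between the two black stops, against the spring strip until the head sits fully home on the lip. Finish while still holding it pressed home there, with the lever up, and leave everything else where it stands.

Things in the scene. Friction and masses are not known exactly. Their poses are not given: they have to be found in the camera images.
- lever (a joint): lever of the grease pump, a hinge: 0 = right up (where its spring returns it), 0.8 rad = right down against its stop. Pushed down square on the paddle it takes about 4 N at the top and 10 N at the bottom.
- paddle (a point): centre of the upper face of the lever's red paddle (100 mm long, 36 wide, 12 thick), 160 mm from the pivot along the lever. Axes are the lever's own: at joint 0 z is vertical and the lever runs from the pivot along -x, rising 0.55 rad above level; right down it dips 0.25 rad below level. Push it from above with shut fingers anywhere along it; nothing stands above it
- pivot (a point): pivot of the lever, 150 mm above the table on the grey pump body (the pump is fixed, up to 152 mm high, 120 mm wide, with an amber reservoir on its far side). Axes: x from the pivot away from the lever, y along the hinge, z up
- green_holder_c (a point): centre of the GREEN label holder's head. Head 44 mm wide (y), 18 thick (x), 60 tall, a white card on both faces; below it a tongue 40 mm wide, 6 thick, 30 long, chamfered 2 mm at the foot; 90 mm tall in all, about 60 g. The point is 60 mm above the foot, 30 mm above the shoulder (head's underside), 30 mm below the top. x through the thickness, y along the width, z up
- green_holder: the same green label holder; its origin is at the foot of the tongue, 60 mm below the centre of the head
- green_holder_shoulder (a point): the middle of the green holder's shoulder (underside of the head, 30 mm above the foot and 30 mm below the centre of the head)
- rack: fixed wooden rack, 60 mm (x) by 200 (y), 26 high; three slots 62 mm apart in a row along y each hold the bottom 20 mm of an upright holder's tongue, with about 1 mm play, the holder's axes along the rack's; origin at the centre of its underside
- bay (a point): middle of the rail's bay at the height of the lip's top edge, 75 mm above the table. The rail is an aluminium channel, 10 mm wide inside (x), open at the top, lip and back wall 3 mm thick; the bay is 52 mm long (y) between two black stops. x to the back of the shelf, y along the rail, z up. Home, the holder's shoulder rests on lip and back wall at this height
- shelf: fixed blue steel shelf, 280 mm wide (y), 145 deep, carrying the rail on its front (-x) edge; origin on the table under the bay. Its board lies 3 mm below the lip's top; glass rods on it from 30 mm behind the bay reach 15 mm above the lip, and a back board 140 mm behind reaches 50 mm above it
- spring_strip (a joint): orange sprung strip in the bottom of the bay, its top 22 mm below the lip: 0 = up, grows (m) as it is pressed down. The tongue touches it 8 mm before home; it takes about 4.5 N to start and 9 N at home (0.008), and lifts the holder out of home again if it is let go. Beyond home the lip is rigid
- red_holder_c (a point): bystander, same form but RED: stays in the rack; centre of its head
- white_holder_c (a point): bystander, same form but pale GREY: stays in the rack; centre of its head
- tumbler_rim (a point): bystander: drinking glass, 72 mm wide, 100 mm tall; centre of its mouth
- oil_bottle: bystander: yellow bottle, 60 mm wide, 160 mm tall; origin at its underside
- wax_tin: bystander: copper-coloured jar, 72 mm wide, 60 mm tall; origin at its underside
- wrench_grip (a point): bystander: steel wrench lying on the table; the point is on its handle
- paperweight: bystander: green glass paperweight, 72 mm wide, 60 mm tall; origin at its underside
Mind the look-alikes: they are no part of the job. Several things have the shape of the green_holder; the one meant has the colours described above.

How it is judged (in metres and radians):
On the way, in this order (a step that is already met when the one before it is completed fails the run):
1. lever pressed right down, first stroke (value of joint lever above 0.72 rad), for 0.05 s.
2. lever let right up again, first stroke (value of joint lever below 0.08 rad), for 0.1 s.
3. lever pressed right down, second stroke (value of joint lever above 0.72 rad), for 0.05 s.
4. lever let right up again, second stroke (value of joint lever below 0.08 rad), for 0.1 s.
5. lever pressed right down, third stroke (value of joint lever above 0.72 rad), for 0.05 s.
6. lever let right up again, third stroke (value of joint lever below 0.08 rad), for 0.1 s.
7. the green holder's tongue is behind the lip, in the bay of the rail (x of green_holder_shoulder in the frame of bay between -0.005 and 0.005 m and y of green_holder_shoulder in the frame of bay between -0.009 and 0.009 m and angle between the x axis of green_holder_c and the x axis of bay, either way round below 0.2 rad and z of green_holder_shoulder in the frame of bay below 0.014 m), for 0.1 s.
At the end, for the whole second after the job is handed in: After three lever strokes (over 0.72, back under 0.08 rad): green shoulder within 2.5 mm of lip height, 5 mm across, 9 mm along the bay; tilt under 0.12, yaw 0.2 rad; strip down over 5 mm, over 3 N on the shelf; fingers press the holder (over 2 N), at rest; lever up under 0.08 rad (x of green_holder_shoulder in the frame of bay between -0.005 and 0.005 m and y of green_holder_shoulder in the frame of bay between -0.009 and 0.009 m and angle between the x axis of green_holder_c and the x axis of bay, either way round below 0.2 rad and z of green_holder_shoulder in the frame of bay below 0.0025 m and angle between green_holder_c's own z axis and vertical below 0.12 rad and value of joint spring_strip above 0.005 m and contact force between green_holder and shelf above 3 N and contact force between the fingers and green_holder above 2 N and value of joint lever below 0.08 rad and linear speed of green_holder below 0.02 m/s); the arm keeps its last pose, push and grip.
It fails at once if a bystander was moved more than 30 mm (distance of any of red_holder_c, white_holder_c, tumbler_rim, oil_bottle, wax_tin, wrench_grip, paperweight from where it was at the start of the episode above 0.03 m).
It also fails if it takes over 61 s, if anything falls off the work surface, if the arm or the gripper's body presses on something with over 40 N, if the wrist force passes 120 N, or if a joint passes its speed limit or range.

## Working session

There is one attempt and no reset: what is moved stays moved. The work goes in short steps, Python scripts to look and compute and a shell command to move; the robot and the scene stay as the last step left them, time stands still between calls to the robot, and variables do not carry over. Pictures are saved under pics/ and viewed, at most 10 in all, crops included, and the job is handed in when it is done.

```bash
mkdir -p pics; ls
cat > h.py <<'E'
import numpy as np, cv2, pickle, sys
from plant import sense, camera
def snap(name, tag):
    c=camera(name); pickle.dump(c,open(f'pics/{tag}.pkl','wb'))
    cv2.imwrite(f'pics/{tag}.png',c['color'][:,:,::-1]); return c
def ray(c,uv,fish=False):
    K=np.array(c['K']);R=cv2.Rodrigues(np.array(c['rvec'],float))[0];t=np.array(c['tvec'],float).ravel()
    d=np.array([(uv[0]-K[0,2])/K[0,0],(uv[1]-K[1,2])/K[1,1]])
    if fish:
        r=np.linalg.norm(d);v=np.array([*(d/r*np.sin(r)),np.cos(r)]) if r>1e-9 else np.array([0,0,1.])
    else: v=np.array([*d,1]);v/=np.linalg.norm(v)
    return -R.T@t,R.T@v
def atz(c,uv,z,fish=False):
    o,v=ray(c,uv,fish);return o+v*(z-o[2])/v[2]
def tri(rs):
    A=sum(np.eye(3)-np.outer(v,v) for o,v in rs);b=sum((np.eye(3)-np.outer(v,v))@o for o,v in rs)
    p=np.linalg.solve(A,b);return p,[np.linalg.norm((np.eye(3)-np.outer(v,v))@(p-o)) for o,v in rs]
def proj(c,p,fish=False):
    K=np.array(c['K']);R=cv2.Rodrigues(np.array(c['rvec'],float))[0];t=np.array(c['tvec'],float).ravel()
    q=R@np.array(p,float)+t
    if fish:
        th=np.arctan2(np.hypot(q[0],q[1]),q[2]);n=np.hypot(q[0],q[1]);d=q[:2]/n*th
    else:d=q[:2]/q[2]
    return K[0,0]*d[0]+K[0,2],K[1,1]*d[1]+K[1,2]
def load(t): return pickle.load(open(f'pics/{t}.pkl','rb'))
E
python3 - <<'E'
from h import *
for n in('scene','side','wrist'):
    c=snap(n,n+'0');print(n,ray(c,(320,240))[0].round(),ray(c,(320,240))[1].round(2),np.array(c['K'])[0,0])
print(sense())
E
```

```text
pics
scene [1228.  846. 1233.] [-0.48 -0.54 -0.69] 583.9631035098677
side [-234. 1021.  969.] [ 0.47 -0.7  -0.54] 570.8318207178143
wrist [675.  68. 384.] [-0.01 -0.24 -0.97] 371.64829954431775
{'time_s': 0.15, 'joint_positions': array([-0.14948374,  0.42659968,  0.07384847,  1.60646056, -0.03412009,
        1.11079   , -0.06707193]), 'joint_vel': array([-0.00039288, -0.00237555,  0.00090495, -0.0006855 ,  0.00256153,
        0.00056598, -0.00123297]), 'joint_efforts': array([ 3.71428541e-03, -9.36296225e+01,  3.66915867e+00, -4.54431260e+01,
       -4.87569754e-02,  1.79132586e-02,  2.30669798e-05]), 'ee_pos': array([ 6.74856390e+02, -1.48676029e-02,  4.04128327e+02]), 'orientation': array([ 7.07114504e-01,  7.07098881e-01, -3.68361591e-04, -3.37375982e-04]), 'contact_force': array([0.61659928, 0.39763472, 0.61484911]), 'wrist_torque': array([ 0.02140161, -0.0074855 ,  0.04827514]), 'gripper_force': 0.0, 'grip_width': 93.60230765157529}
```

View pics/scene0.png

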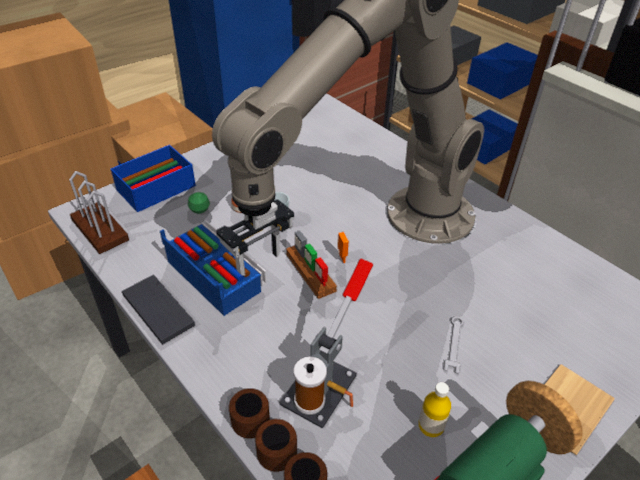

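View pics/side0.png

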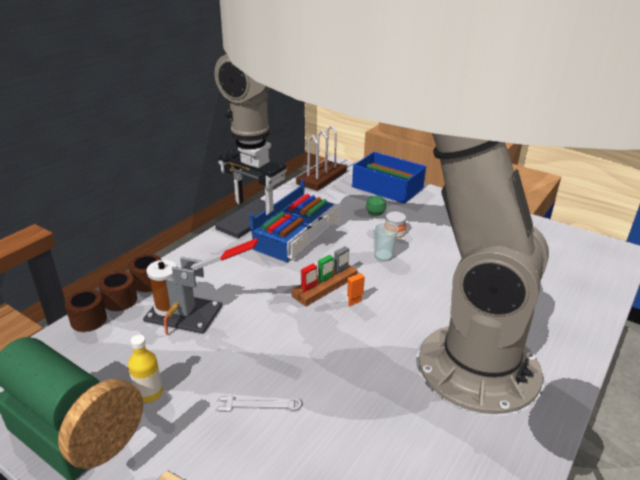

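Run:
```python
import cv2
a=cv2.imread('pics/scene0.png')[190:355,160:380];cv2.imwrite('pics/sc.png',cv2.resize(a,None,fx=3.6,fy=3.6,interpolation=cv2.INTER_CUBIC))
a=cv2.imread('pics/side0.png')[170:320,170:370];cv2.imwrite('pics/sd.png',cv2.resize(a,None,fx=4,fy=4,interpolation=cv2.INTER_CUBIC))
```

```text
(no output)
```

View pics/sc.png

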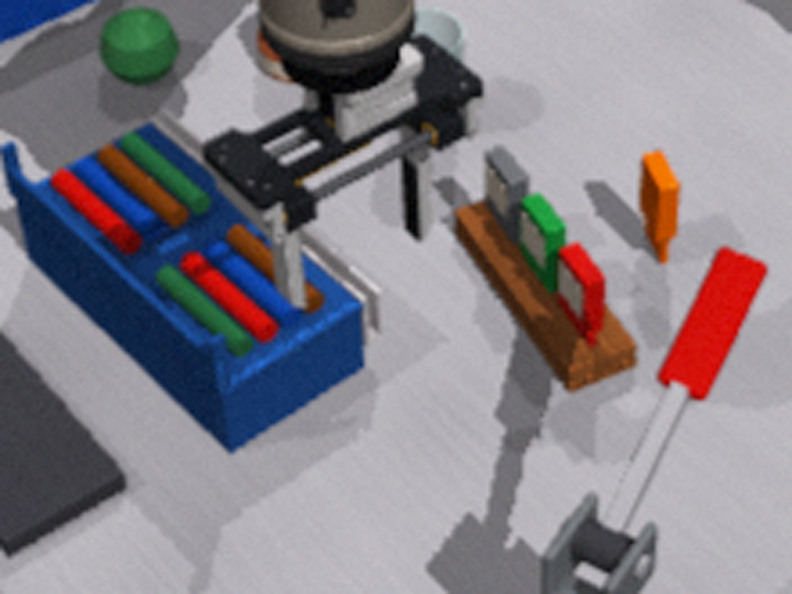

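View pics/sd.png

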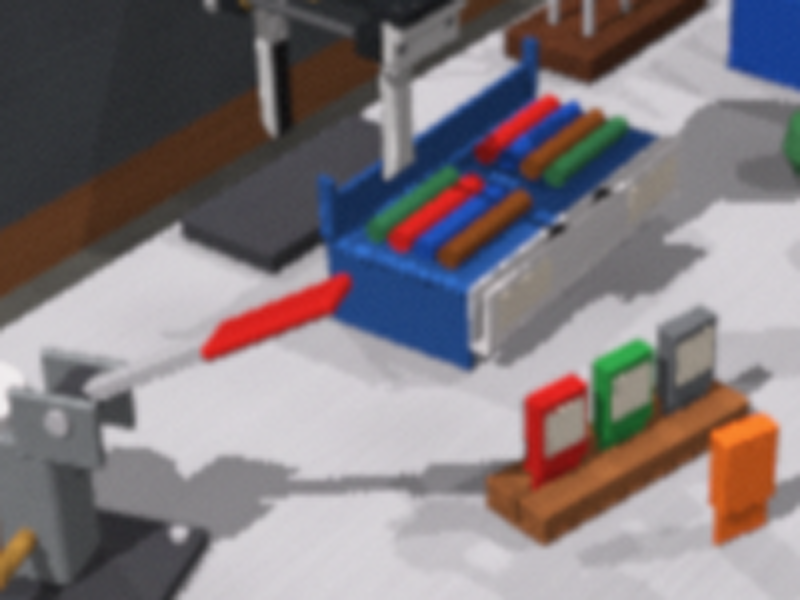

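View pics/wrist0.png

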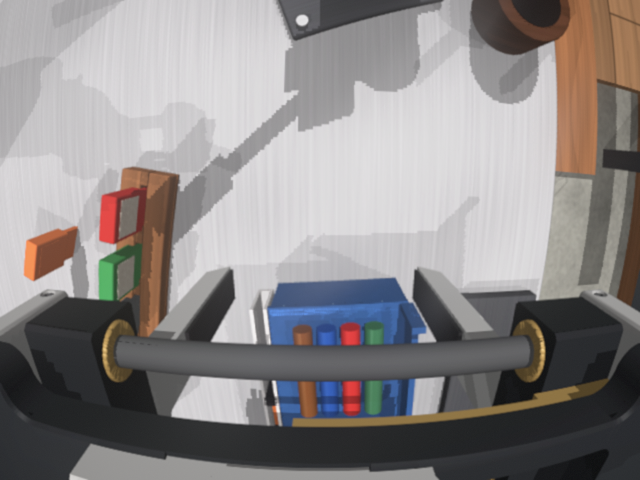

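Run:
```python
from h import *
A,B=load('scene0'),load('side0')
S=lambda u,v:(160+(u+.5)/3.6-.5,190+(v+.5)/3.6-.5)
D=lambda u,v:(170+(u+.5)/4-.5,170+(v+.5)/4-.5)
for n,a,b in [('green top',(544,217),(625,351)),('red top',(582,264),(556,386)),('grey top',(508,168),(686,317)),
 ('orange top',(660,157),(745,424)),
 ('paddle',(713,323),(278,310)),('pad tip mid',(746,258),(345,280)),('pivot bolt near',(645,567),(55,422)),('rail near end back',(367,293),(473,295)),('rail near end lip',(378,291),(487,291)),('shelf near back corner',(232,365),(333,243))]:
    p,r=tri([ray(A,S(*a)),ray(B,D(*b))]);print(n,p.round(1),np.round(r,1))
print('stops',[atz(B,D(*q),75).round(1) for q in [(560,228),(602,192)]],'rail ends',[atz(B,D(*q),75).round(1) for q in[(487,291),(680,140)]], atz(A,S(160,115),75).round(1))
print('rack side corners z26',[atz(B,D(*q),26).round(1) for q in [(487,490),(545,520),(748,400)]],[atz(A,S(*q),26).round(1) for q in [(458,210),(573,368),(632,348)]])
```

```text
green top [469.2 -44.9  95.2] [3.4 3.4]
red top [482.   15.9  97.3] [1.9 1.9]
grey top [ 457.2 -103.4   96.9] [2.6 2.6]
orange top [359.7 -29.   97.2] [3.4 3.4]
paddle [542.7 211.1 237.4] [2.7 2.7]
pad tip mid [503.4 197.3 263.7] [4.7 4.7]
pivot bolt near [661.7 284.7 152. ] [0.4 0.4]
rail near end back [616.7 -74.4  75.2] [2.9 2.9]
rail near end lip [607.6 -74.7  77.5] [1.7 1.7]
shelf near back corner [740.5 -68.9  81.1] [6.7 6.7]
stops [array([ 618.8, -182.8,   75. ]), array([ 623.6, -245.7,   75. ])] rail ends [array([610.7, -80.4,  75. ]), array([ 619.7, -350.8,   75. ])] [ 626.6 -350.7   75. ]
rack side corners z26 [array([508.5,  56.3,  26. ]), array([458.1,  59.7,  26. ]), array([ 420.5, -135. ,   26. ])] [array([ 475. , -145.9,   26. ]), array([514.3,  46.2,  26. ]), array([465.7,  59.5,  26. ])]
```

```bash
python3 -m handwheel '[[[1,0,0,0.19,0],[1,0,0,0.19,0],[1,-0.45,0.7,0.19,0],[1,-0.45,0.7,0.19,0],[1,-0.45,0.7,0.19,0],[1,-0.45,0.7,0.19,0],[1,-0.45,0.7,0.19,0],[1,-0.45,0.7,0.19,0],[1,-0.45,0.7,0.19,0],[1,-0.45,0.7,0.19,0]]]'
python3 - <<'E'
from h import *
a=snap('scene','scene1');b=snap('side','side1');w=snap('wrist','wrist1')
x=a['color'][190:340,160:380];y=b['color'][150:300,150:370]
im=np.vstack([x,y]);cv2.imwrite('pics/c1.png',cv2.resize(im,(800,600) if 0 else None,fx=2,fy=2,interpolation=cv2.INTER_CUBIC)[:,:,::-1])
E
```

```text
time_s: 1.15
ee_pos: [540.4, 209.2, 461.7]
orientation: [0.708, 0.707, 0.0, 0.0]
contact_force: [0.7, 0.2, -0.1]
grip_width: 17.5
gripper_force: 0.0
```

View pics/c1.png

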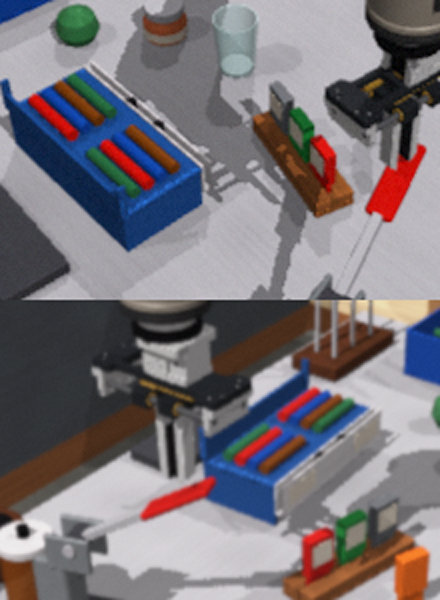

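```bash
python3 -m handwheel '[[[1,0,0,-0.12,0],[1,0,0,-0.24,0],[1,0,0,-0.36,0],[1,0,0,-0.44,0],[1,0,0,-0.455,0],[1,0,0,-0.455,0],[1,0,0,-0.455,0]]]'
python3 - <<'E'
from h import *
A=load('scene1')
for q in [(131,97),(160,126)]: print(atz(A,(160+q[0]/2,190+q[1]/2),75).round(1))
E
```

```text
time_s: 2.0
ee_pos: [540.4, 209.2, 325.4]
orientation: [0.708, 0.707, -0.0, -0.0]
contact_force: [-5.0, -1.8, 11.6]
grip_width: 0.2
gripper_force: 5.8
[ 618.5 -248.8   75. ]
[ 620.3 -173.2   75. ]
```

```bash
python3 -m handwheel '[[[1,0,0,-0.015,0],[1,0,0,-0.015,0]]]'
```

```text
time_s: 2.2
ee_pos: [540.8, 209.3, 321.1]
orientation: [0.708, 0.707, 0.001, 0.0]
contact_force: [-1.9, -1.3, 11.3]
grip_width: 0.3
gripper_force: 5.9
```

```bash
python3 -m handwheel '[[[1,0,0,-0.015,0],[1,0,0,-0.015,0]]]'; python3 -m handwheel '[[[1,0,0,-0.01,0],[1,0,0,-0.01,0]]]'
```

```text
time_s: 2.4
ee_pos: [541.0, 209.4, 319.3]
orientation: [0.708, 0.706, 0.001, 0.0]
contact_force: [-16.0, -6.9, 50.3]
grip_width: 0.6
gripper_force: 26.1
time_s: 2.6
ee_pos: [541.0, 209.4, 318.3]
orientation: [0.708, 0.706, 0.002, 0.001]
contact_force: [-25.9, -11.6, 80.7]
grip_width: 0.3
gripper_force: 42.2
```

```bash
python3 -m handwheel '[[[1,0,0,0.16,0],[1,0,0,0.32,0],[1,0,0,0.48,0],[1,0,0,0.495,0],[1,0,0,0.495,0],[1,0,0,0.495,0],[1,0,0,0.495,0],[1,0,0,0.495,0]]]'
python3 - <<'E'
from h import *
b=snap('side','side2');a=snap('scene','scene2')
for t,n in(('scene','scene1'),('side','side1')):
    p,q=load(n)['color'].astype(int),load(t+'2')['color'].astype(int);d=np.abs(p-q).sum(2)>90
    f=lambda m:((m[:,:,0]>180)&(m[:,:,1]<60))
    print(t,d.sum(),f(p).sum(),f(q).sum(),(f(p)^f(q)).sum())
E
```

```text
time_s: 3.4
ee_pos: [540.0, 209.9, 460.4]
orientation: [0.707, 0.707, -0.001, -0.0]
contact_force: [-0.4, 0.1, 0.9]
grip_width: 0.4
gripper_force: 0.0
scene 1110 833 823 42
side 586 398 394 16
```

```bash
python3 -m handwheel '[[[1,0,0,-0.12,0],[1,0,0,-0.24,0],[1,0,0,-0.36,0],[1,0,0,-0.46,0],[1,0,0,-0.487,0],[1,0,0,-0.487,0],[1,0,0,-0.487,0]]]'
python3 -m handwheel '[[[1,0,0,0.16,0],[1,0,0,0.32,0],[1,0,0,0.48,0],[1,0,0,0.487,0],[1,0,0,0.487,0],[1,0,0,0.487,0],[1,0,0,0.487,0],[1,0,0,0.487,0]]]'
python3 -m handwheel '[[[1,0,0,-0.12,0],[1,0,0,-0.24,0],[1,0,0,-0.36,0],[1,0,0,-0.46,0],[1,0,0,-0.487,0],[1,0,0,-0.487,0],[1,0,0,-0.487,0]]]'
python3 -m handwheel '[[[1,0,0,0.16,0],[1,0,0,0.32,0],[1,0,0,0.48,0],[1,0,0,0.487,0],[1,0,0,0.487,0],[1,0,0,0.487,0],[1,0,0,0.487,0],[1,0,0,0.487,0]]]'
```

```text
time_s: 4.2
ee_pos: [540.2, 210.2, 318.8]
orientation: [0.707, 0.707, 0.001, 0.0]
contact_force: [-20.2, -7.8, 57.2]
grip_width: 0.3
gripper_force: 30.3
time_s: 5.0
ee_pos: [539.9, 209.9, 460.4]
orientation: [0.707, 0.707, -0.001, -0.0]
contact_force: [0.5, -0.3, -0.2]
grip_width: 0.5
gripper_force: 0.0
time_s: 5.7
ee_pos: [540.1, 210.1, 318.7]
orientation: [0.707, 0.707, 0.001, 0.0]
contact_force: [-19.8, -9.3, 60.0]
grip_width: 0.6
gripper_force: 31.8
time_s: 6.5
ee_pos: [539.9, 210.0, 460.3]
orientation: [0.707, 0.707, -0.001, -0.0]
contact_force: [0.3, 0.3, 0.2]
grip_width: 0.6
gripper_force: 0.0
```

```bash
python3 -m handwheel '[[[-1,-0.1,-0.95,0,-0.065],[-1,-0.1,-0.95,0,-0.065],[-1,-0.1,-0.95,0,-0.065],[-1,-0.1,-0.95,0,-0.065],[-1,-0.1,-0.95,0,-0.065],[-1,-0.1,-0.95,0,-0.065],[-1,-0.1,-0.95,0,-0.065],[-1,-0.1,-0.95,0,-0.065]]]'
python3 -m handwheel '[[[-1,-0.2,-0.27,-0.15,0],[-1,-0.2,-0.27,-0.15,0],[-1,-0.2,-0.27,-0.15,0],[-1,-0.2,-0.27,-0.15,0],[-1,-0.2,-0.27,-0.15,0]]]'
python3 - <<'E'
from h import *
w=snap('wrist','w3')
# also predicted pixels of estimates
for n,p in dict(g=(469,-45,96),r=(482,16,96),w=(457,-103,96),bay=(620,-212,75)).items(): print(n,np.round(proj(w,p,True)))
E
```

```text
time_s: 7.3
ee_pos: [509.9, -75.6, 461.2]
orientation: [0.776, 0.631, -0.0, -0.0]
contact_force: [0.3, 0.4, 0.1]
grip_width: 61.0
gripper_force: 0.0
time_s: 7.8
ee_pos: [451.0, -154.6, 417.0]
orientation: [0.775, 0.632, 0.0, 0.0]
contact_force: [0.1, 0.8, 0.0]
grip_width: 93.3
gripper_force: 0.0
g [317.  97.]
r [318.  24.]
w [317. 170.]
bay [504. 250.]
```

View pics/w3.png

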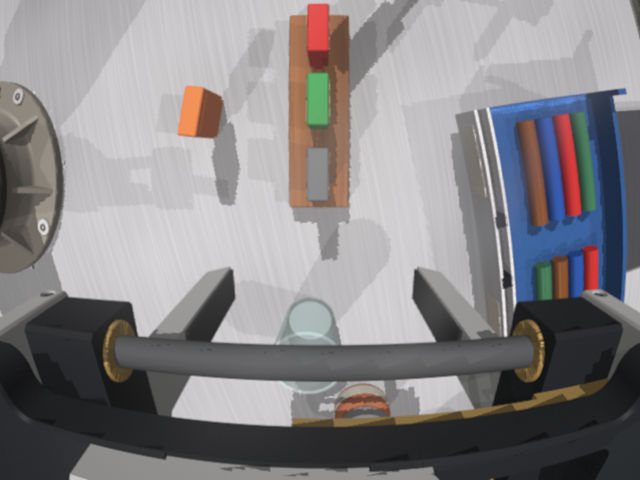

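Run:
```python
from h import *
w=load('w3');im=w['color'].astype(int);R,G,B=im[...,0],im[...,1],im[...,2]
m=(G>R+40)&(G>B+30);m[:60]=0;m[140:]=0;m[:,:290]=0;m[:,340:]=0
for y in range(66,132,3): 
    xs=np.where(m[y])[0]; print(y,xs.min() if len(xs) else '',xs.max() if len(xs) else '',im[y,317])
for q in[(317,72),(317,125),(317,98),(306,98),(328,98)]: print(q,atz(w,q,96,True).round(1))
print([atz(w,q,75,True).round(1) for q in [(501,217),(506,280)]])
```

```text
66   [104  48  44]
69   [107  70  55]
72   [ 99 112  72]
75 308 328 [ 95 178 109]
78 307 328 [ 95 179 109]
81 307 327 [ 95 179 109]
84 307 327 [ 95 178 109]
87 307 327 [ 95 178 108]
90 307 327 [ 95 177 108]
93 307 327 [ 95 177 108]
96 307 327 [ 95 177 107]
99 307 327 [ 96 176 107]
102 307 327 [ 96 176 107]
105 307 327 [ 95 174 106]
108 307 327 [ 97 175 107]
111 307 327 [ 97 174 108]
114 307 327 [ 97 173 107]
117 307 327 [ 98 173 108]
120 307 327 [ 98 172 107]
123 308 327 [ 93 156  99]
126   [75 94 72]
129   [99 92 73]
(317, 72) [472.8 -24.7  96. ]
(317, 125) [464.1 -67.5  96. ]
(317, 98) [468.5 -45.9  96. ]
(306, 98) [459.9 -44.1  96. ]
(328, 98) [477.1 -47.7  96. ]
[array([ 619.2, -178.2,   75. ]), array([ 620.5, -243.8,   75. ])]
```

```bash
python3 -m handwheel '[[[-1,0.062,0.367,0,0],[-1,0.062,0.367,0,0],[-1,0.062,0.367,0,0],[-1,0.062,0.367,0,0],[-1,0.062,0.367,-0.2,0],[-1,0.062,0.367,-0.3,0],[-1,0.062,0.367,-0.4,0],[-1,0.062,0.367,-0.5,0],[-1,0.062,0.367,-0.535,0],[-1,0.062,0.367,-0.535,0]]]'
python3 -m handwheel '[[[1,0,0,0,0],[1,0,0,0,0],[1,0,0,0,0],[1,0,0,0,0],[1,0,0,0,0],[1,0,0,0,0],[1,0,0,0,0]]]'
```

```text
time_s: 8.85
ee_pos: [468.5, -46.3, 255.4]
orientation: [0.776, 0.631, -0.001, -0.001]
contact_force: [1.0, -0.4, 0.7]
grip_width: 93.8
gripper_force: 0.0
time_s: 9.55
ee_pos: [468.6, -45.9, 256.2]
orientation: [0.775, 0.631, 0.0, -0.0]
contact_force: [0.3, 0.2, -0.2]
grip_width: 40.9
gripper_force: 0.0
```

```bash
python3 -m handwheel '[[[1,0,0,0,0],[1,0,0,0,0],[1,0,0,0,0],[1,0,0,0,0],[1,0,0,0.1,0],[1,0,0,0.2,0],[1,0,0,0.3,0],[1,0,0,0.38,0],[1,0,0,0.38,0]]]'
python3 -m handwheel '[[[1,0.1,-0.11,0,0.02],[1,0.2,-0.22,0,0.04],[1,0.3,-0.33,0,0.06],[1,0.4,-0.44,0,0.078],[1,0.505,-0.55,0,0.078],[1,0.505,-0.55,0,0.078],[1,0.505,-0.55,0,0.078],[1,0.505,-0.55,0,0.078]]]'
python3 - <<'E'
from h import *
w=snap('wrist','w4');a=snap('scene','s4');b=snap('side','d4')
for n in('s4','d4'): print(n,np.round(proj(load(n),(620,-211,75))))
print(np.round(proj(w,(620,-211,75),True)),np.round(proj(w,(620,-211,120),True)))
im=w['color'][90:330,200:520];cv2.imwrite('pics/w4c.png',cv2.resize(im,None,fx=2.5,fy=2.5,interpolation=cv2.INTER_CUBIC)[:,:,::-1])
E
```

```text
time_s: 10.45
ee_pos: [469.2, -46.0, 373.0]
orientation: [0.776, 0.631, 0.002, 0.001]
contact_force: [0.5, 0.2, -1.8]
grip_width: 17.9
gripper_force: 30.0
time_s: 11.25
ee_pos: [619.6, -210.1, 369.3]
orientation: [0.692, 0.722, -0.0, -0.001]
contact_force: [0.2, 0.3, -0.8]
grip_width: 17.8
gripper_force: 30.0
s4 [232. 246.]
d4 [315. 223.]
[324. 241.] [324. 258.]
```

View pics/w4c.png

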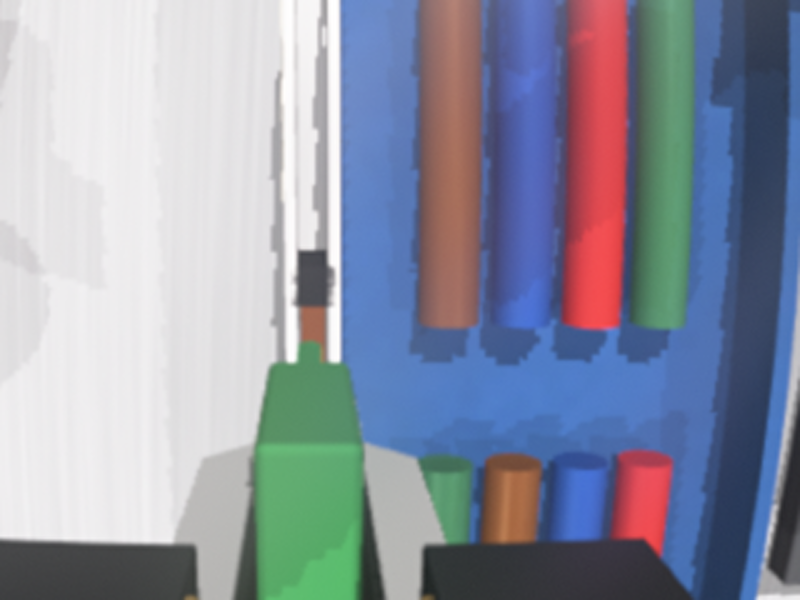

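Run:
```python
from h import *
w=load('w4');P=lambda u,v:(200+(u+.5)/2.5-.5,90+(v+.5)/2.5-.5)
for n,q,z in [('chan',(309,5),75),('chan',(312,230),75),('lip out',(283,5),75),('lip out',(288,350),75),('back out',(336,5),75),('back out',(341,330),75),('stop in',(313,306),75),('stop out',(312,250),75),('foot L',(298,342),119.3),('foot R',(322,342),119.3),('head top L',(257,444),209.3),('head top R',(362,444),209.3)]:
    print(n,atz(w,P(*q),z,True).round(1))
# stops again in all earlier views
```

```text
chan [614.7 -99.1  75. ]
chan [ 618.4 -165.8   75. ]
lip out [607.2 -99.4  75. ]
lip out [ 612.7 -202.3   75. ]
back out [622.6 -98.8  75. ]
back out [ 628.4 -195.5   75. ]
stop in [ 619.7 -188.5   75. ]
stop out [ 618.7 -171.7   75. ]
foot L [ 615.8 -190.4  119.3]
foot R [ 621.9 -190.1  119.3]
head top L [ 610.4 -188.2  209.3]
head top R [ 627.  -187.5  209.3]
```

```bash
python3 -m handwheel '[[[1,0.004,-0.009,0,0.004],[1,0.004,-0.009,-0.04,0.004],[1,0.004,-0.009,-0.08,0.004],[1,0.004,-0.009,-0.11,0.004],[1,0.004,-0.009,-0.13,0.004],[1,0.004,-0.009,-0.15,0.004],[1,0.004,-0.009,-0.165,0.004],[1,0.004,-0.009,-0.18,0.004],[1,0.004,-0.009,-0.194,0.004],[1,0.004,-0.009,-0.194,0.004]]]'
```

```text
time_s: 12.4
ee_pos: [621.2, -213.6, 311.4]
orientation: [0.688, 0.726, -0.0, -0.0]
contact_force: [0.5, 0.5, -0.9]
grip_width: 18.1
gripper_force: 30.0
```

```bash
python3 -m handwheel '[[[1,0,0,-0.012,0],[1,0,0,-0.024,0],[1,0,0,-0.024,0]]]'; python3 -m handwheel '[[[1,0,0,-0.01,0],[1,0,0,-0.015,0],[1,0,0,-0.015,0]]]'; python3 -m handwheel '[[[1,0,0,-0.008,0],[1,0,0,-0.013,0],[1,0,0,-0.013,0]]]'
```

```text
time_s: 12.7
ee_pos: [621.1, -213.5, 304.2]
orientation: [0.688, 0.726, -0.0, -0.0]
contact_force: [0.7, 0.2, -0.2]
grip_width: 17.8
gripper_force: 30.0
time_s: 13.0
ee_pos: [621.4, -213.7, 300.4]
orientation: [0.688, 0.726, 0.0, 0.0]
contact_force: [-1.5, 0.4, 5.2]
grip_width: 18.1
gripper_force: 30.0
time_s: 13.3
ee_pos: [621.4, -213.7, 296.7]
orientation: [0.688, 0.726, 0.0, 0.0]
contact_force: [-1.6, -0.3, 7.0]
grip_width: 18.2
gripper_force: 30.0
```

Spring engaged, as expected (8 mm before home). Press on to the rigid lip.

```bash
python3 -m handwheel '[[[1,0,0,-0.006,0],[1,0,0,-0.006,0],[1,0,0,-0.006,0]]]'; python3 -m handwheel '[[[1,0,0,-0.006,0],[1,0,0,-0.006,0],[1,0,0,-0.006,0]]]'
```

```text
time_s: 13.6
ee_pos: [621.4, -213.7, 295.2]
orientation: [0.688, 0.726, 0.0, 0.0]
contact_force: [-1.7, 0.7, 7.7]
grip_width: 17.8
gripper_force: 30.0
time_s: 13.9
ee_pos: [621.4, -213.9, 294.9]
orientation: [0.688, 0.726, 0.0, 0.0]
contact_force: [-9.9, 3.3, 28.8]
grip_width: 17.6
gripper_force: 30.0
```

```bash
python3 -m handwheel '[[[1,0,0,0,0],[1,0,0,0,0],[1,0,0,0,0],[1,0,0,0,0]]]'
python3 - <<'E'
from h import *
a=snap('scene','s5');b=snap('side','d5')
x=a['color'][190:340,200:400];y=b['color'][150:300,170:370]
cv2.imwrite('pics/c5.png',cv2.resize(np.hstack([x,y]),None,fx=2,fy=2,interpolation=cv2.INTER_CUBIC)[:,:,::-1])
E
```

```text
time_s: 14.3
ee_pos: [621.4, -213.8, 294.9]
orientation: [0.688, 0.726, 0.0, 0.0]
contact_force: [-9.6, 3.7, 29.6]
grip_width: 17.4
gripper_force: 30.0
```

View pics/c5.png

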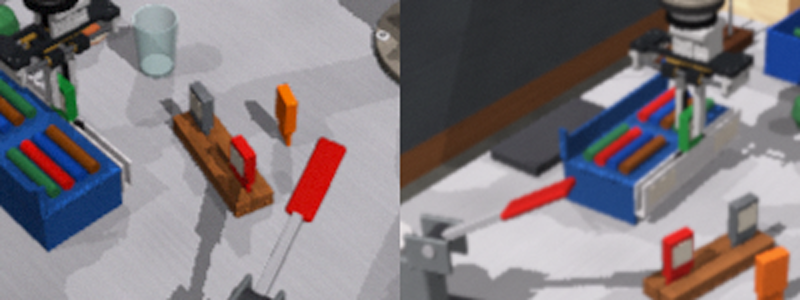

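The picture shows the green holder seated on the rail at (68,97) in the scene half and (686,130) in the side half. The lever is up, and the red and grey holders are undisturbed. The press is steady at about 29 N, so I am handing in.

```bash
python3 -c "from plant import finish_job; print(finish_job())"
```

```text
the job is handed in; nothing more can be done
None
```

I pumped the lever three full strokes and pressed the green holder home on the lip at about 29 N. I handed in at about 14.4 s, still holding it there with the lever up; the hand-in did not return a verdict.

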